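# Load the due specimen and latch the stage

## Task

The coloured tag in the yellow-framed pocket of the loading stage shows which mounted specimen is due: take the specimen of that colour from the sloping rack, set it upright, bright face up, in the nest of the raised sprung platform, then press it down gently and hold until the catch holds the platform down by itself. Leave the other specimens, the tags and everything else on the bench where they are.

Things in the scene. Friction and masses are not known exactly. Their poses are not given: they have to be found in the camera images.
- loader: loading stage, fixed to the bench: a white 130 x 130 mm base, 40 mm high, carrying a sprung round aluminium platform, with an orange catch (27 to 62 mm along +x, top 74 mm above the bench) and a low ledge with a yellow-framed tag pocket on its +x side. Origin: centre of the underside, z up; the platform's axis is this z axis.
- stage (a joint): travel of the platform, m: 0 up (at the start), grows as pressed. Spring 3.5 N at 0, 7.5 N at the rubber stop at 0.0145, which gives 1 mm per 6 N; over 45 N damages it. Half-way a catch adds some 2 N, more if fast. Held past 0.012, the slow orange catch swings in within about half a second; the platform then stays at about 0.012 when let go. Let go too early, it rises again.
- nest (a point): centre of the platform's floor, z up; 80 mm above the bench when up. The platform is a 47 mm disc with a black rim 3 mm high, 38 mm inner diameter, round the nest. It moves with the platform.
- tag_pocket (a point): centre of the floor (12 mm above the bench) of the yellow-framed pocket on the loading stage's ledge, 90 mm along the loader's +x. The tag lying here names the specimen that is due.
- rack: white sloping rack, 250 mm wide (its y), 70 mm deep, its face leaning towards its -x (the robot): the normal of the face is tilted 0.436 rad (25 deg) from vertical towards -x. Three pockets at y = -85, 0, +85 mm, each between stops 4 to 5 mm high, the face under a specimen's centre being 28 mm above the bench. Origin: centre of the underside.
- puck_red_mid (a point): red resin-mounted metal specimen, an upright cylinder 32 mm in diameter and 30 mm high, 40 to 75 g, with a bright metal rectangle in its top face. The point is its centre, half-way up; its z axis points out of the top face (so it is tilted 25 deg in the rack). It stands in one of the rack's three pockets.
- puck_green_mid (a point): green resin-mounted metal specimen, an upright cylinder 32 mm in diameter and 30 mm high, 40 to 75 g, with a bright metal rectangle in its top face. The point is its centre, half-way up; its z axis points out of the top face (so it is tilted 25 deg in the rack). It stands in one of the rack's three pockets.
- puck_blue_mid (a point): blue resin-mounted metal specimen, an upright cylinder 32 mm in diameter and 30 mm high, 40 to 75 g, with a bright metal rectangle in its top face. The point is its centre, half-way up; its z axis points out of the top face (so it is tilted 25 deg in the rack). It stands in one of the rack's three pockets.
- tag_red_mid (a point): red round job tag, 32 mm in diameter and 8 mm thick, with a small white dot; the point is its centre. One of the three tags lies in the tag pocket, the other two on the grey tag stand.
- tag_green_mid (a point): green round job tag, 32 mm in diameter and 8 mm thick, with a small white dot; the point is its centre. One of the three tags lies in the tag pocket, the other two on the grey tag stand.
- tag_blue_mid (a point): blue round job tag, 32 mm in diameter and 8 mm thick, with a small white dot; the point is its centre. One of the three tags lies in the tag pocket, the other two on the grey tag stand.
- wash_bottle: white wash bottle with a red cap, 66 mm in diameter, 170 mm high, loose; origin at the centre of its foot.
- beaker: glass beaker, 72 mm in diameter, 90 mm high, loose; origin at the centre of its foot.
- polish_jar: white jar with a blue cap, 60 mm in diameter, 60 mm high, loose; origin at the centre of its foot.
- caliper: steel caliper with a grey slider lying on the bench, 220 mm long along its y, 12 mm high; origin on its underside.
- cleaning_brush: small brush lying on the bench along its x, about 200 mm long; origin on its underside.
Not all that is in view belongs to the job. What is shaped like the loader but purple is not meant.

How it is judged:
On the way:
1. the due specimen stands in the nest while the platform is still up (pressed less than 6 mm) (((horizontal distance between tag_red_mid and tag_pocket below 0.02 m and horizontal distance between puck_red_mid and nest below 0.005 m and z of puck_red_mid in the frame of nest between 0.012 and 0.0175 m and angle between puck_red_mid's own z axis and vertical below 0.08 rad) or (horizontal distance between tag_green_mid and tag_pocket below 0.02 m and horizontal distance between puck_green_mid and nest below 0.005 m and z of puck_green_mid in the frame of nest between 0.012 and 0.0175 m and angle between puck_green_mid's own z axis and vertical below 0.08 rad) or (horizontal distance between tag_blue_mid and tag_pocket below 0.02 m and horizontal distance between puck_blue_mid and nest below 0.005 m and z of puck_blue_mid in the frame of nest between 0.012 and 0.0175 m and angle between puck_blue_mid's own z axis and vertical below 0.08 rad)) and value of joint stage below 0.006 m), for 0.04 s.
At the end, for the whole second after the job is handed in: The specimen of the same colour as the tag in the tag pocket stands in the nest, within 5 mm of its centre, on its floor, bright face up within 0.08 rad of vertical, and the platform is held down by the catch (joint between 0.0105 and 0.0135) and still (((horizontal distance between tag_red_mid and tag_pocket below 0.02 m and horizontal distance between puck_red_mid and nest below 0.005 m and z of puck_red_mid in the frame of nest between 0.012 and 0.0175 m and angle between puck_red_mid's own z axis and vertical below 0.08 rad) or (horizontal distance between tag_green_mid and tag_pocket below 0.02 m and horizontal distance between puck_green_mid and nest below 0.005 m and z of puck_green_mid in the frame of nest between 0.012 and 0.0175 m and angle between puck_green_mid's own z axis and vertical below 0.08 rad) or (horizontal distance between tag_blue_mid and tag_pocket below 0.02 m and horizontal distance between puck_blue_mid and nest below 0.005 m and z of puck_blue_mid in the frame of nest between 0.012 and 0.0175 m and angle between puck_blue_mid's own z axis and vertical below 0.08 rad)) and value of joint stage between 0.0105 and 0.0135 m and velocity of joint stage below 0.005 m/s); the robot touches nothing.
It fails at once if a specimen that is not due is moved more than 15 mm ((not (horizontal distance between tag_red_mid and tag_pocket below 0.02 m) and distance of puck_red_mid from where it was at the start of the episode above 0.015 m) or (not (horizontal distance between tag_green_mid and tag_pocket below 0.02 m) and distance of puck_green_mid from where it was at the start of the episode above 0.015 m) or (not (horizontal distance between tag_blue_mid and tag_pocket below 0.02 m) and distance of puck_blue_mid from where it was at the start of the episode above 0.015 m)).
It fails at once if a tag is moved more than 12 mm (distance of any of tag_red_mid, tag_green_mid, tag_blue_mid from where it was at the start of the episode above 0.012 m).
It fails at once if a bystander is moved more than 30 mm (distance of any of wash_bottle, beaker, polish_jar, caliper, cleaning_brush from where it was at the start of the episode above 0.03 m).
It fails at once if the loading stage is pushed with more than 45 N (contact force between loader and anything else above 45 N).
It also fails if it takes over 51 s, if anything falls off the work surface, if the arm or the gripper's body presses on something with over 40 N, if the wrist force passes 120 N, or if a joint passes its speed limit or range.

## Robot

A 7-joint arm with a two-finger parallel gripper is mounted at the origin on the work surface. World frame = base frame: x ahead of the robot, y to its left, z up, the work surface at z = 0. Lengths are in m, angles in rad, forces in N, time in s.
With the tool pointing down it reaches from about 0.425 to 0.95 m from the base axis. Payload 4.7 kg.
Tool frame: the origin (TCP) lies between the finger pads; the fingertips stand 25 mm ahead of it and the grasp point (between the pads) lies 6 mm ahead of it; x points along the fingers, z is the direction in which the jaws open and shut, and the axes are right-handed (so a half turn about x gives the same grasp; the last joint's range is limited). The gripper opens to 85 mm and grips with 20 to 120 N. Pads are 22 mm wide; open, the fingers measure 114 mm over their backs; the gripper's body (76 mm by 85 mm) begins 54 mm behind the grasp point. The pads swing forward as they close: fully open they stand 13 mm farther back than shut.
Start: joints at [1.253, 0.469, -0.049, 1.532, 0.024, 1.141, -0.082], TCP at [0.192, -0.647, 0.256] pointing down, gripper open.
Joint ranges: [-2.59, 2.59], [-0.33, 1.99], [-1.39, 1.29], [0.1, 2.45], [-1.04, 4.18], [0.21, 1.99], [-2.66, 2.66]. Speed limits (rad/s): [2.57, 2.57, 3.14, 3.14, 3.14, 3.14, 3.14].

## Interface

Orientations are given as a 3x3 rotation matrix whose columns are the frame's x, y, z axes.
In Python, from rig import * gives the robot as it stands. Calls block until the motion is done:
- movep(position, orientation): joint-space move of the TCP to a pose.
- move_l(position, attitude=None, feed=0.15, until_force=None): straight line of the TCP; attitude=None keeps the orientation; feed is the mean speed in m/s. With until_force (N) it stops when the force on the tool has changed by that much, and returns True; else False.
- move_joints(angles): joint-space move.
- command_gripper(opening, newtons=None): finger opening in m; newtons is the grip in N (None keeps the last); returns when the fingers have stopped.
- sleep(seconds).
- inverse_kinematics(position, orientation): joint angles nearest the present ones, or None.
- sense(): the state.
- camera(name): name is "side" or "top" or "wrist"; returns (picture, depth): 384x512x3 uint8, red, green, blue; 384x512 float32, m along the optical axis (not along the pixel's ray), 0 where there is no reading.
- camera_params(name): a dict with "K" (3x3 intrinsics, pixels), "dist" ([k1, k2, p1, p2, k3] as OpenCV has them; the pictures are not rectified), "position" and "rotation" of the camera in the world; the wrist camera has in their place "tool_from_camera" (4x4, takes a point from camera to tool coordinates, whose origin is the TCP and whose axes are the tool frame's). Camera axes: x right, y down, z forward; pixel columns grow to the right and rows downward; lengths in m; the calibration is good to about 2 mm. A picture is of the moment at which its call begins: read the wrist's pose just before it. camera_params takes no time and is no camera call.
A pose or a line that the arm cannot do raises Unreachable and nothing moves.
- finish_job(): hands the job in, once; it reports no verdict.
The state is a dict: "time_s": time; "joint_pos": joint angles; "qd": joint speeds; "joint_efforts": joint torques, N m; "position": TCP position; "tcp_rot": TCP orientation; "wrist_force": force on the tool from outside, world axes, zero at the start; "ft_torque": the same for the moment, N m; "finger_gap": finger opening in m.
Only numpy, scipy, OpenCV 4.12 (cv2) and the standard library are available. Lean on these libraries where they do the work, as an engineer would, in place of code of your own. Each camera call takes 0.05 s, during which the arm holds its last target. There are 200 camera calls.

## Working session

There is one attempt and no reset: what is moved stays moved. The work goes in short steps, each a Python script; the robot and the scene stay as the last script left them, time stands still between calls to the robot, and variables do not carry over. Pictures are saved under pics/ and viewed, about 8 in all and at most 12, crops included, and the job is handed in when it is done.

```bash
mkdir -p pics; ls
cat > h.py <<'E'
from rig import *
import numpy as np, cv2
def cloud(name):
    s=sense(); im,d=camera(name); p=camera_params(name)
    K=np.array(p["K"],float); D=np.array(p["dist"],float)
    if name=="wrist":
        T=np.array(p["tool_from_camera"]); R0=np.array(s["tcp_rot"])
        R=R0@T[:3,:3]; t=R0@T[:3,3]+np.array(s["position"])
    else: R=np.array(p["rotation"]); t=np.array(p["position"])
    v,u=np.mgrid[:384,:512]
    n=cv2.undistortPoints(np.stack([u,v],-1).reshape(-1,1,2).astype(float),K,D).reshape(384,512,2)
    X=np.dstack([n[...,0]*d,n[...,1]*d,d])@R.T+t
    X[d==0]=np.nan
    return im,X
def save(n,im): cv2.imwrite("pics/"+n,cv2.cvtColor(im,cv2.COLOR_RGB2BGR))
E
python3 - <<'E'
from h import *
ims=[]
for n in("top","side"):
    im,X=cloud(n); np.savez(n+".npz",im=im,X=X); save(n+"0.png",cv2.resize(im,(768,576)))
    p=camera_params(n); print(n,p["position"],np.round(p["rotation"],2).tolist())
print(camera_params("wrist")["tool_from_camera"])
E
```

```text
pics
top [ 0.45204953 -0.05706841  1.30764996] [[0.02, -1.0, 0.08], [-1.0, -0.02, -0.01], [0.01, -0.08, -1.0]]
side [ 0.27957407 -1.18103906  0.80856933] [[0.97, -0.16, 0.2], [-0.26, -0.52, 0.81], [-0.02, -0.84, -0.55]]
[[-2.38173777e-03 -2.94967769e-01  9.55504235e-01 -1.17325877e-01]
 [-1.81807268e-04 -9.55506801e-01 -2.94969014e-01  7.48227758e-02]
 [ 9.99997147e-01 -8.76256455e-04  2.22213935e-03  2.74726412e-04]
 [ 0.00000000e+00  0.00000000e+00  0.00000000e+00  1.00000000e+00]]
```

View pics/top0.png

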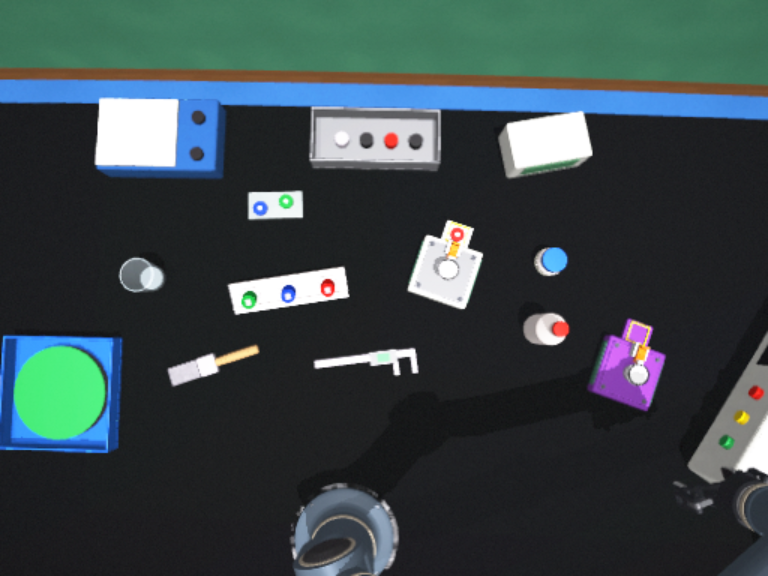

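View pics/side0.png

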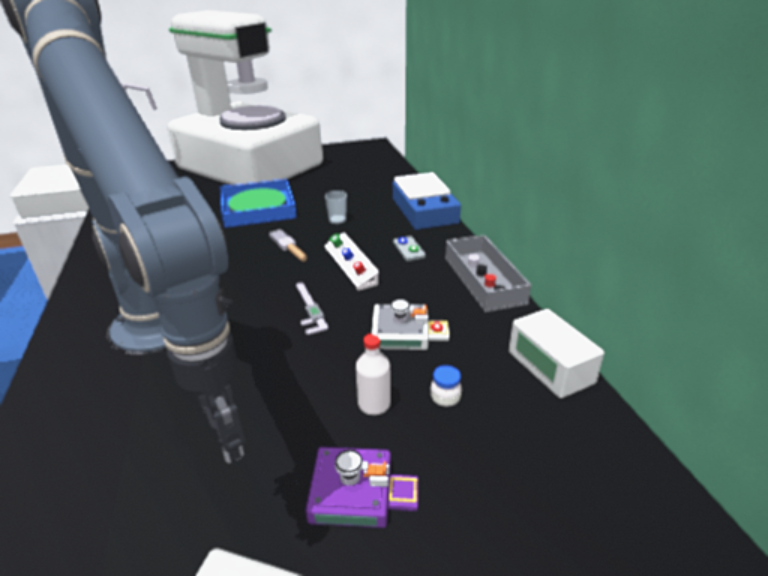

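The tag in the loader pocket is red (top view 457,235). The red specimen is at the right (-y) end of the rack, at (328,288). The purple look-alike at (637,370) is to be ignored. Next I measure coarsely.

Run:
```python
from h import *
z=np.load("top.npz"); im,X=z["im"],z["X"]
hsv=cv2.cvtColor(im,cv2.COLOR_RGB2HSV)
def reg(u0,u1,v0,v1,m):
    M=np.zeros(m.shape,bool); M[v0:v1,u0:u1]=m[v0:v1,u0:u1]; return M&~np.isnan(X[...,0])
H,S,V=[hsv[...,i].astype(int) for i in range(3)]
red=((H<8)|(H>172))&(S>120)&(V>60); grn=(H>45)&(H<80)&(S>120); blu=(H>100)&(H<130)&(S>120)
for n,m,b in(("puckR",red,(205,235,180,205)),("puckG",grn,(155,178,185,212)),("puckB",blu,(180,205,185,210)),("tag",red,(295,315,148,165))):
    M=reg(*b,m); print(n,M.sum(),np.median(X[M],0).round(4),X[M].max(0).round(3),X[M].min(0).round(3))
Z=X[...,2]
M=reg(270,325,150,208,(Z>.033)&(Z<.047)); r=cv2.minAreaRect(X[M][:,:2].astype(np.float32)); print("base",M.sum(),r)
M=reg(270,325,150,208,(Z>.076)&(Z<.092)); print("plat",M.sum(),X[M].mean(0),cv2.minEnclosingCircle(X[M][:,:2].astype(np.float32)))
M=reg(148,238,172,212,(Z>.008)&(Z<.09)); print("rack",cv2.minAreaRect(X[M][:,:2].astype(np.float32)))
```

```text
puckR 65 [0.5408 0.0453 0.0547] [0.556 0.06  0.065] [0.519 0.032 0.039]
puckG 69 [0.5099 0.211  0.0546] [0.527 0.226 0.066] [0.491 0.198 0.036]
puckB 67 [0.5266 0.1282 0.0561] [0.541 0.142 0.068] [0.505 0.115 0.04 ]
tag 50 [ 0.6626 -0.2325  0.0195] [ 0.677 -0.22   0.026] [ 0.648 -0.246  0.01 ]
base 1227 ((0.5778111219406128, -0.20820501446723938), (0.13278429210186005, 0.12966220080852509), 72.79557800292969)
plat 176 [ 0.57863068 -0.20798988  0.08135434] ((0.5952824354171753, -0.21542678773403168), 0.04159826785326004)
rack ((0.5447211861610413, 0.13085980713367462), (0.12160473316907883, 0.2547217309474945), 2.8734703063964844)
```

```bash
cat >> h.py <<'E'
def orient(yaw,tilt,flip):
    rx=np.array([np.cos(yaw),np.sin(yaw),0]); ry=np.array([-np.sin(yaw),np.cos(yaw),0])
    a=np.sin(tilt)*rx-np.array([0,0,np.cos(tilt)]); z=flip*ry
    return np.column_stack([a,np.cross(z,a),z])
E
python3 - <<'E'
from h import *
s=sense(); print(np.round(s["tcp_rot"],2).tolist())
L=np.array([.578,-.208,0]); P=np.array([.539,.045,.05])
for f in(1,-1):
    Ro=orient(-.295,0,f); Rr=orient(.184,.436,f)
    for nm,p,R in(("Lhover",L+[0,0,.25],Ro),("Lplace",L+[0,0,.11],Ro),("Rhover",P-Rr[:,0]*.14,Rr),("Rgrasp",P,Rr)):
        q=inverse_kinematics(p,R); print(f,nm,None if q is None else np.round(q,2))
E
```

```text
[[-0.0, 0.96, 0.28], [0.0, 0.28, -0.96], [-1.0, -0.0, -0.0]]
1 Lhover [ 0.79  0.47 -0.72  1.66  0.33  1.14  1.27]
1 Lplace [ 0.75  0.62 -0.67  1.79  0.48  0.9   1.15]
1 Rhover [ 0.58  0.18 -0.79  2.3   0.43  0.3   1.2 ]
1 Rgrasp [ 0.63  0.68 -0.99  2.26  1.65  0.52  0.12]
-1 Lhover [ 0.43  0.38 -0.2   1.68  0.08  1.08 -1.66]
-1 Lplace [ 0.38  0.53 -0.14  1.81  0.1   0.81 -1.67]
-1 Rhover [ 0.28  0.14 -0.46  2.31  0.2   0.28 -1.73]
-1 Rgrasp None
```

Run:
```python
from h import *
p=sense()["position"]
move_l([p[0],p[1],.36],feed=.3)
L=np.array([.578,-.208,0])
movep(L+[0,0,.24],orient(-.295,0,1))
im,X=cloud("wrist"); np.savez("wl.npz",im=im,X=X)
P=np.array([.539,.045,.05]); R=orient(.184,.436,1)
movep(P-R[:,0]*.16,R)
im2,X2=cloud("wrist"); np.savez("wr.npz",im=im2,X=X2)
save("w1.png",cv2.resize(np.hstack([im,im2]),(800,300)))
s=sense(); print(s["time_s"],np.round(s["joint_pos"],2),s["position"])
for d in(.12,.08,.05,.0):
    q=inverse_kinematics(P-R[:,0]*d,R); print(d,None if q is None else np.round(q,2))
```

```text
3.8667 [ 0.76  0.15 -0.95  2.28  0.35  0.35  1.28] [0.47442533 0.03174501 0.19599219]
0.12 [ 0.54  0.24 -0.77  2.3   0.61  0.28  1.02]
0.08 [ 0.55  0.37 -0.81  2.29  1.08  0.29  0.58]
0.05 [ 0.38  0.4  -0.63  2.29  1.26  0.23  0.39]
0.0 [ 0.63  0.68 -0.99  2.26  1.65  0.52  0.12]
```

View pics/w1.png

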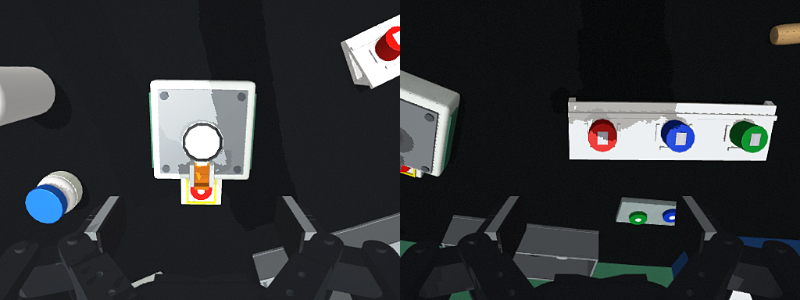

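Left: loader with its platform at (202,143), red tag just below it. Right: red specimen at (602,135), with blue and green beyond. Fitting precisely.

Run:
```python
from h import *
z=np.load("wl.npz"); im,X=z["im"],z["X"]; Z=X[...,2]
near=np.hypot(X[...,0]-.578,X[...,1]+.208)
M=(near<.032)&(Z>.0765)&(Z<.09); c=cv2.minEnclosingCircle(X[M][:,:2].astype(np.float32)); print("plat",M.sum(),X[M].mean(0),c,np.percentile(Z[M],[5,50,95]))
M=(near<.1)&(Z>.035)&(Z<.045); print("base",cv2.minAreaRect(X[M][:,:2].astype(np.float32)))
hsv=cv2.cvtColor(im,cv2.COLOR_RGB2HSV); H,S,V=[hsv[...,i].astype(int) for i in range(3)]
M=((H<8)|(H>172))&(S>120)&(near<.12)&(near>.06); print("tag",X[M].mean(0),cv2.minEnclosingCircle(X[M][:,:2].astype(np.float32)))
z=np.load("wr.npz"); im,X=z["im"],z["X"]
R=orient(.184,.436,1); n=-R[:,0]; rx=-R[:,1]; ry=R[:,2]
B=np.column_stack([rx,ry,n]); 
tops=[]
for nm,g in(("R",(.539,.045,.05)),("B",(.523,.128,.05)),("G",(.507,.211,.05))):
    Y=(X-np.array(g))@B
    M=(np.hypot(Y[...,0],Y[...,1])<.028)&(abs(Y[...,2])<.04)
    h=Y[M][:,2]; hist,e=np.histogram(h,40,(-.04,.04)); 
    ht=np.percentile(h,97)-.002; M&=Y[...,2]>ht-.003
    q=Y[M]; A=np.c_[q[:,:2],np.ones(len(q))]; pl=np.linalg.lstsq(A,q[:,2],rcond=None)[0]
    c,r=cv2.minEnclosingCircle(q[:,:2].astype(np.float32)); w=np.array(g)+B@np.array([c[0],c[1],np.median(q[:,2])])
    tops.append(w); print(nm,M.sum(),"r",r,"plane",pl.round(3),"top",w.round(4),"mid",(w-n*.015).round(4))
d=tops[2]-tops[0]; print("yaw",np.arctan2(-d[0],d[1]),np.linalg.norm(d))
```

```text
plat 2207 [ 0.57743023 -0.20837261  0.0806556 ] ((0.5779237747192383, -0.2085990309715271), 0.023544618859887123) [0.07887772 0.08022209 0.08349742]
base ((0.5778058767318726, -0.20873820781707764), (0.12735684216022491, 0.12711277604103088), 72.24766540527344)
tag [ 0.66571698 -0.23765856  0.02189095] ((0.6556686162948608, -0.2333068698644638), 0.02183058112859726)
R 1079 r 0.015949048101902008 plane [ 0.006 -0.011  0.008] top [0.531  0.0436 0.055 ] mid [0.5372 0.0448 0.0414]
B 1087 r 0.01645723544061184 plane [0.014 0.006 0.007] top [0.5166 0.1271 0.0548] mid [0.5229 0.1282 0.0412]
G 1013 r 0.016847291961312294 plane [0.01  0.017 0.006] top [0.5014 0.2109 0.0542] mid [0.5077 0.2121 0.0406]
yaw 0.17491789424971932 0.169877130206316
```

Run:
```python
from h import *
mid=np.array([.5372,.0448,.0414])
R=orient(.175,.436,1); n=-R[:,0]
for d in (.10,.07):
  try: move_l(mid+n*(.017+d),R,feed=.15); print("line ok",d)
  except Unreachable as e:
    print("unreach",d,e); 
    try: movep(mid+n*(.017+d),R); print("movep ok")
    except Unreachable as e: print(e)
s=sense(); print(s["time_s"],np.round(s["joint_pos"],3),s["position"]-(mid+n*.087))
try:
    print(move_l(mid+n*.017,R,feed=.06,until_force=8))
except Unreachable as e: print("unreach",e)
s=sense(); print(s["time_s"],np.round(s["joint_pos"],3),s["position"]-(mid+n*.017))
im,X=cloud("wrist"); im2,_=cloud("side"); save("w2.png",cv2.resize(np.hstack([im,im2]),(800,300)))
```

```text
line ok 0.1
line ok 0.07
4.7833 [ 0.388  0.315 -0.622  2.312  0.963  0.219  0.664] [ 0.00049797 -0.00021077  0.00076141]
False
6.1 [ 0.302  0.488 -0.552  2.289  1.661  0.235 -0.005] [ 0.00010988 -0.00012022  0.00040949]
```

View pics/w2.png

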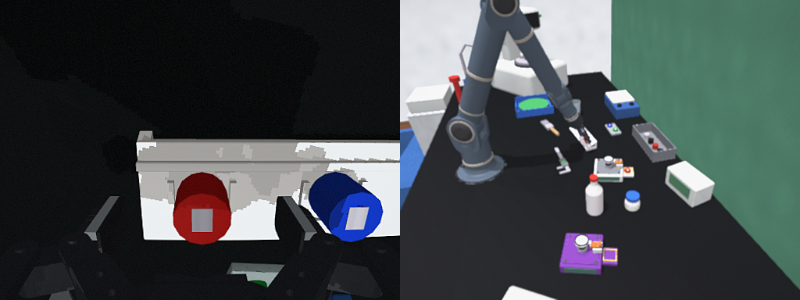

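Red specimen (202,215) is centred between the pads and blue (345,215) is clear of the right finger. Gripping.

Run:
```python
from h import *
mid=np.array([.5372,.0448,.0414])
R=orient(.175,.436,1); n=-R[:,0]
command_gripper(.028,40); s=sense(); print("gap",s["finger_gap"],s["wrist_force"])
move_l(mid+n*.117,R,feed=.08)
N=np.array([.5779,-.2086,.080]); Ro=orient(-.31,0,1)
try: movep(N+[0,0,.16],Ro)
except Unreachable as e: print(e)
s=sense(); print(s["time_s"],s["finger_gap"],s["position"],np.round(s["joint_pos"],2))
im,X=cloud("wrist"); im2,_=cloud("top"); np.savez("wg.npz",im=im,X=X); save("w3.png",cv2.resize(np.hstack([im,im2]),(800,300)))
Y=(X-s["position"])@np.array(s["tcp_rot"])   # tool coords
hsv=cv2.cvtColor(im,cv2.COLOR_RGB2HSV); H,S,V=[hsv[...,i].astype(int) for i in range(3)]
M=((H<8)|(H>172))&(S>110)&(np.abs(Y[...,2])<.03)&(np.abs(Y[...,1])<.04)&(Y[...,0]<.05)
q=Y[M]; print(len(q),q.min(0),q.max(0))
t=np.percentile(q[:,0],5)
Mt=(np.abs(Y[...,0]-t)<.003)&(np.hypot(Y[...,1],Y[...,2])<.025); q=Y[Mt]
A=np.c_[q[:,1:],np.ones(len(q))]; print("top x",t,"plane",np.linalg.lstsq(A,q[:,0],rcond=None)[0],cv2.minEnclosingCircle(q[:,1:].astype(np.float32)))
W=X[...,2]; near=np.hypot(X[...,0]-.578,X[...,1]+.208); M=(near<.032)&(W>.0765)&(W<.09); print("plat",M.sum(),cv2.minEnclosingCircle(X[M][:,:2].astype(np.float32)))
```

```text
gap 0.03069894527027681 [-2.98162948 -0.8360009   4.22049369]
9.2083 0.030437537263690678 [ 0.57741916 -0.20678977  0.23920815] [ 0.85  0.5  -0.8   1.67  0.39  1.13  1.2 ]
4738 [ 0.00063507 -0.01583561 -0.01620816] [0.0328097  0.01598328 0.01492669]
top x 0.0018100148628272849 plane [ 0.00311267 -0.00091475  0.00245337] ((0.005602328106760979, 0.00045726762618869543), 0.023562580347061157)
plat 2201 ((0.5781505107879639, -0.20858652889728546), 0.023626932874321938)
```

View pics/w3.png

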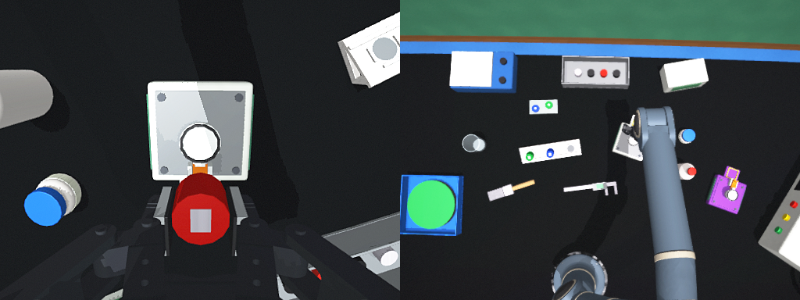

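The specimen is upright and centred in the jaws (tool y −16..+16 mm, tilt 0.003). The platform is below it at (200,143). Placing.

Run:
```python
from h import *
N=np.array([.5780,-.2086,.080]); Ro=orient(-.31,0,1)
move_l(N+[0,0,.050],Ro,feed=.12); sleep(.3)
s=sense(); e=s["position"]-(N+[0,0,.050]); print("err",e,"F0",s["wrist_force"])
c=N-np.array([e[0],e[1],0])
r=move_l(c+[0,0,.030],Ro,feed=.015,until_force=2.5)
s=sense(); print(r,s["time_s"],s["position"],s["wrist_force"])
im,X=cloud("wrist"); save("w4.png",im)
```

```text
err [ 0.00019226 -0.0001266   0.00047419] F0 [ 1.13526711 -0.65951497 -0.58168552]
True 11.7833 [ 0.57774606 -0.20849875  0.11155765] [0.36023929 0.0167648  3.25319938]
```

View pics/w4.png

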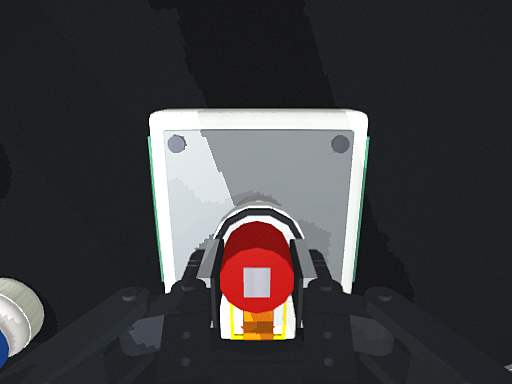

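Contact came at TCP z 0.1116, so the specimen bottom is on the floor, and it sits centred inside the black rim at (258,262). Releasing, checking and preparing to press.

Run:
```python
from h import *
N=np.array([.5780,-.2086,.080]); Ro=orient(-.31,0,1)
command_gripper(.055); sleep(.1)
move_l(N+[0,0,.14],Ro,feed=.12); sleep(.2)
s=sense()
im,X=cloud("wrist"); save("w5.png",im)
d=np.hypot(X[...,0]-N[0],X[...,1]-N[1])
M=(d<.025)&(abs(X[...,2]-.110)<.004); q=X[M]
A=np.c_[q[:,:2]-N[:2],np.ones(len(q))]; print(s["time_s"],M.sum(),np.linalg.lstsq(A,q[:,2],rcond=None)[0],cv2.minEnclosingCircle(q[:,:2].astype(np.float32)),np.median(q[:,2]))
command_gripper(0.0,20)
print(sense()["finger_gap"])
```

```text
13.55 1443 [ 0.01438287 -0.00727184  0.10986979] ((0.5778970122337341, -0.20939971506595612), 0.015955131500959396) 0.10991609368416425
0.0002527824411855629
```

View pics/w5.png

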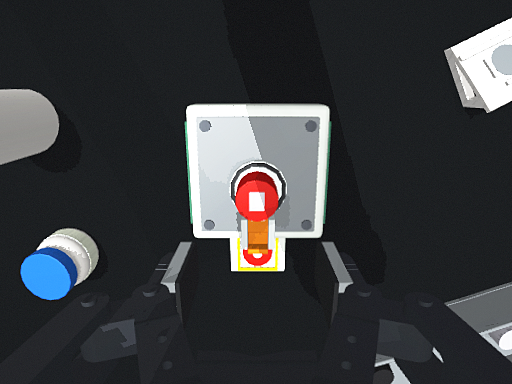

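Standing upright, top at 109.9 mm, within 1 mm of the nest centre. Pressing with closed fingertips.

Run:
```python
from h import *
N=np.array([.5779,-.2090,.080]); Ro=orient(-.31,0,1)
move_l(N+[0,0,.065],Ro,feed=.1); sleep(.2); f0=sense()["wrist_force"][2]
r=move_l(N+[0,0,.054],Ro,feed=.015,until_force=2)
s=sense(); z0=s["position"][2]; print("contact",r,z0,s["wrist_force"][2]-f0)
r=move_l([N[0],N[1],z0-.0165],Ro,feed=.012,until_force=13)
s=sense(); print(r,"travel",z0-s["position"][2],s["wrist_force"]-np.array([0,0,f0]),s["time_s"])
for _ in range(4):
    sleep(.3); s=sense(); print("travel",z0-s["position"][2],s["wrist_force"][2]-f0)
```

```text
contact True 0.1343141216168498 2.5751345047958814
False travel 0.014862396190793437 [-2.96067034 -0.07677933 12.59306746] 17.425
travel 0.014883361528143207 11.504575045392164
travel 0.014872489899814642 13.069861459884914
travel 0.014880685257724499 12.324065901671439
travel 0.014864398012565005 13.412699360801101
```

Pressed to the stop (14.9 mm, about 12.5 N) and held 1.2 s. Lifting and checking.

Run:
```python
from h import *
N=np.array([.5779,-.2090,.080]); Ro=orient(-.31,0,1)
p=sense()["position"]; move_l([N[0],N[1],p[2]+.012],Ro,feed=.02)
move_l(N+[0,0,.14],Ro,feed=.12); sleep(.3)
im,X=cloud("wrist"); im2,_=cloud("top"); save("w6.png",cv2.resize(np.hstack([im,im2]),(800,300)))
d=np.hypot(X[...,0]-N[0],X[...,1]-N[1])
M=(d<.025)&(X[...,2]>.092)&(X[...,2]<.115); q=X[M]; m=np.median(q[:,2]); q=q[abs(q[:,2]-m)<.003]
A=np.c_[q[:,:2]-N[:2],np.ones(len(q))]; print(m,np.linalg.lstsq(A,q[:,2],rcond=None)[0],cv2.minEnclosingCircle(q[:,:2].astype(np.float32)))
s=sense(); print(s["time_s"],s["wrist_force"])
```

```text
0.09820636605774966 [ 0.0039379  -0.00428627  0.09820855] ((0.5779950022697449, -0.20949456095695496), 0.016066469252109528)
20.75 [ 0.14104418  0.54750215 -1.12648947]
```

View pics/w6.png

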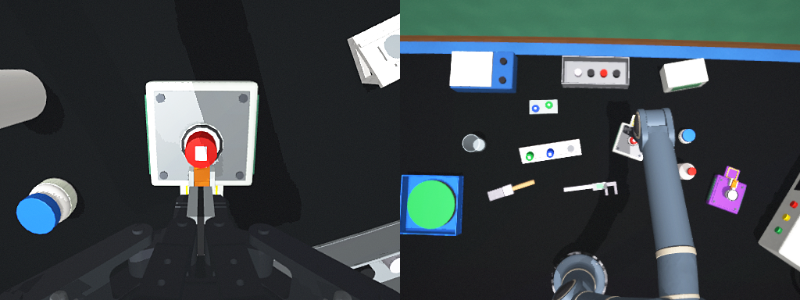

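The platform stays down: the specimen top is at 98.2 mm (about 11.7 mm of travel), upright and centred, with the gripper clear. Handing in.

```bash
python3 -c "
from rig import *
finish_job()"
```

```text
the job is handed in; nothing more can be done
```

I handed the job in at about 21 s of the 51 s allowed; no verdict is reported.

- **What I did:** The tag in the pocket was red. I took the red specimen from the right-hand (-y) end of the rack, gripping it square to the sloping face, and set it upright in the nest. I then pressed it with the closed fingertips to the rubber stop (14.9 mm, about 13 N on the wrist sensor) and held it for 1.2 s.
- **Before pressing:** The specimen's top was at 109.9 mm, so the platform was still up. It stood within about 1 mm of the nest centre. The fitted tilt was about 0.016 rad.
- **After letting go:** The top is at 98.2 mm, so the catch is holding the platform at about 11.7 mm. The specimen is about 1 mm off centre, tilted about 0.006 rad, and the gripper is clear of it.
- **Other objects:** The last pictures show nothing else visibly moved, but I judged this by eye and did not measure it.

None of my checks failed or disagreed.

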